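# Put a sanding block away in a heavy-lidded case

## Robot

A 6-joint arm with a two-finger parallel gripper is mounted at the origin on a cart in front of the work surface, level with it; the furniture and walls round the work are solid. World frame = base frame: x ahead of the robot, y to its left, z up, the work surface at z = 0. Lengths are in mm, angles in rad, forces in N, time in s.
With the tool pointing down it reaches from about 275 to 750 mm from the base axis. Payload 10.2 kg.
Tool frame: the origin (TCP) lies at the very end of the fingers, on their centre line; the grasp point (between the pads) lies 19 mm behind it; z points along the fingers, y is the line along which they close (so a half turn about z gives the same grasp; the last joint's range is limited). The gripper opens to 85 mm and grips with 20 to 120 N. Pads are 22 mm wide; open, the fingers measure 114 mm over their backs; the gripper's body (76 mm by 85 mm) begins 54 mm behind the grasp point. The pads swing forward as they close: fully open they stand 13 mm farther back than shut.
Start: joints at [0.996, 0.313, 1.498, -0, 1.331, -0.223], TCP at [180.922, 492.847, 231.294] pointing down, gripper open.
Joint ranges: [-2.94, 2.94], [-0.97, 2.17], [0.19, 2.56], [-1.23, 4.37], [0.02, 3.11], [-2.88, 2.88]. Speed limits (rad/s): [2.39, 2.39, 3.01, 3.14, 3.14, 3.14].

## Interface

Orientations are given as a unit quaternion [w, x, y, z].
In Python, from rig import ctrl, optics gives the robot as it stands. The module is installed in compiled form; this text tells all that it offers.
- The arm moves only by the shell command python3 -m handwheel 'ROWS' [FORCE]. ROWS is JSON, a list that holds one entry, the list of rows, each a list of 5 numbers: the gripper command: -1 is fully open, 1 is shut, values between are in proportion, then the shift along the world's x, y, z in units of 50 mm (1.0 is 50 mm), then the turn about the world's z in units of 8 degrees (1.0 is 8 degrees). In form: [[[gripper, tx, ty, tz, twist], ...]]. A call has 1 to 10 rows; each row shifts and turns the commanded pose from where the row before left it; what a row does not reach is not made up. A row lasts 1/10 s, in which the tool goes at most 50 mm and 8.59 degrees, less where a joint would pass 70% of its speed; a pose out of reach is approached as far as the arm can. A call is refused whole if a number of a shift passes 1 or a number of a turn 1, either way. A call with a gripper value outside its range is refused whole. The fingers move at their own pace and stop on an object; FORCE is the grip in N (left out, the last holds). Time passes only in rows, so rows that do not move let the fingers close. It gives the time, the measured TCP pose, the force, the opening and the grip force at its end, in the units of the state.
- ctrl.sense(): the state, without advancing time (a new reading comes with each control period).
- optics.capture(name): name is "scene" or "top" or "wrist"; returns a dict with "img" (480x640x3 uint8, blue, green, red), "K" (3x3 intrinsics, pixels), "R" (3x3) and "t" (3): a world point X has camera coordinates R X + t. Camera axes: x right, y down, z forward; pixel columns grow to the right and rows downward; lengths in mm; the calibration is good to about 2 mm. A picture is of the moment at which its call begins. There is no depth.
- ctrl.finish_job(): hands the job in; it is judged then, once.
The state is a dict: "time_s": time; "joints": joint angles; "dq": joint speeds; "tau": joint torques, N m; "eef_pos": TCP position; "ee_rot": TCP orientation; "force": force on the tool from outside, world axes, zero at the start; "wrist_torque": the same for the moment, N m; "grip_width": opening from 0.0 (shut) to 1.0 (fully open); "grip_force": force on a finger pad.
Only numpy, scipy, OpenCV 4.12 (cv2) and the standard library are available. Lean on these libraries where they do the work, as an engineer would, in place of code of your own. Each camera call takes 0.05 s, during which the arm holds its last target. There are 200 camera calls.

## Task

Raise the heavy lid of the blue steel case by its black bar, without flinging it, just past its balance point so that its own weight carries it on and it stays open by itself; do not force it against its end stop. Then put the black sanding block into the empty right half of the case, lying flat on its base, and leave the lid open and the three jars standing where they are.

Things in the scene. Friction and masses are not known exactly. Their poses are not given: they have to be found in the camera images.
- case: blue open-topped steel case, fixed, 130 (x) x 200 (y) x 70 mm high, walls 4 mm, inner floor 5 to 7 mm above the table; origin at the centre of its underside; x points from its front wall (towards the robot) to its hinge wall, y to its left, z up. A grey sanding block (48 x 74 x 28 mm) is fixed in the left (+y) half, centre at y = +52 mm; the right (-y) half is empty
- hinge (a point): middle of the lid's hinge line, on the top edge of the case's far wall, at (65, 0, 70) mm in the case's frame; the hinge line is parallel to the case's y axis
- bar (a point): middle of the lid's black round bar handle: 12 mm thick, along the case's y axis, free for 100 mm between two side rods, 175 mm from the hinge line and (lid shut) 6 mm above it. Lid shut, 36 mm are free between bar and the lid's front edge, 70 mm below the bar. Axes turn with the lid (x from bar to hinge)
- lid_panel (a joint): opening angle of the lid, rad, 0 = shut, 1.57 = upright. A heavy lid: moving the bar slowly along its arc takes 8 to 10 N at first, dwindling steadily to nothing at the balance point; beyond it the load reverses, the lid falls on by itself to its end stop, 0.11 to 0.17 rad further, and stays. Let go before, it falls shut. Hinge damped (0.3 N m s/rad)
- stay_mount: concealed mount of the lid's end stop, fixed in the case (origin and axes as point hinge). Balance point and stop differ each time (a hidden weight and tail piece in the lid) and are not measured: balance point anywhere from 1.37 to 1.93 rad, stop from 1.50 to 2.08 rad. Pressing the open lid on at the bar by more than about 15 N overloads the stop
- wet_block_center (a point): centre of the loose black sanding block, 42 (x) x 61 (y) x 34 mm high, 0.06 kg, lying on the table to the right of the case; grasp it across its 42 mm side (local x); point 17 mm above its underside
- jar_white: bystander: small glass jar, white cap, ochre content, 42 mm wide, 54 mm high; origin at the centre of its underside
- jar_black: bystander: glass jar, black cap, reddish content, 48 mm wide, 62 mm high; origin at the centre of its underside
- jar_red: bystander: glass jar, red cap, blue content, 52 mm wide, 70 mm high; origin at the centre of its underside
Mind the look-alikes: they are no part of the job. Leave any orange or turquoise look-alike of the part that bears wet_block_center alone.

How it is judged:
By the outcome, as a careful person would: the job done as asked, in the order asked, and still so for the second after the job is handed in, with the robot touching nothing.
It also fails if it takes over 72 s, if anything falls off the work surface, if the arm or the gripper's body presses on something with over 40 N, if the wrist force passes 120 N, or if a joint passes its speed limit or range.

## Working session

There is one attempt and no reset: what is moved stays moved. The work goes in short steps, Python scripts to look and compute and a shell command to move; the robot and the scene stay as the last step left them, time stands still between calls to the robot, and variables do not carry over. Pictures are saved under pics/ and viewed, at most 10 in all, crops included, and the job is handed in when it is done.

```bash
mkdir -p pics
python3 - <<'E'
from rig import ctrl,optics
import cv2,numpy as np
for n in("scene","top"):
    d=optics.capture(n);cv2.imwrite(f"pics/{n}0.png",d["img"]);np.savez(f"{n}0.npz",**d)
    print(n,d["K"].tolist(),np.round(d["R"],4).tolist(),np.round(d["t"],1).tolist())
s=ctrl.sense();print(s)
E
```

```text
scene [[617.0891463983836, 0.0, 318.28177432928527], [0.0, 617.0891463983836, 236.09300591578403], [0.0, 0.0, 1.0]] [[-0.7838, -0.6209, -0.0127], [-0.3549, 0.4646, -0.8113], [0.5096, -0.6314, -0.5845]] [561.8, 185.7, 1432.1]
top [[442.08827062621765, 0.0, 319.7426015850045], [0.0, 442.08827062621765, 243.12172355471685], [0.0, 0.0, 1.0]] [[-0.0197, -0.9998, 0.0071], [-0.9911, 0.0186, -0.1318], [0.1316, -0.0096, -0.9913]] [188.4, 589.6, 844.8]
{'time_s': 0.1, 'joints': array([ 9.95569058e-01,  3.13374372e-01,  1.49832068e+00,  4.01830374e-06,
        1.33098553e+00, -2.23383271e-01]), 'dq': array([-0.00043539, -0.00179748, -0.00307333,  0.00222474,  0.0005829 ,
       -0.00063445]), 'tau': array([ 4.37366354e-03, -4.12901831e+01, -2.60142982e+01, -1.60744316e-04,
        3.02263892e-03, -1.90957206e-05]), 'eef_pos': array([180.81479503, 492.65526964, 230.81758667]), 'ee_rot': array([-2.13278640e-04,  1.75016425e-01,  9.84565364e-01, -5.00410809e-04]), 'force': array([ 0.67975488,  0.29846425, -0.03346315]), 'wrist_torque': array([ 0.00146365, -0.05518536, -0.00808576]), 'grip_force': 0.0, 'grip_width': 1.0004517076492376}
```

View pics/scene0.png

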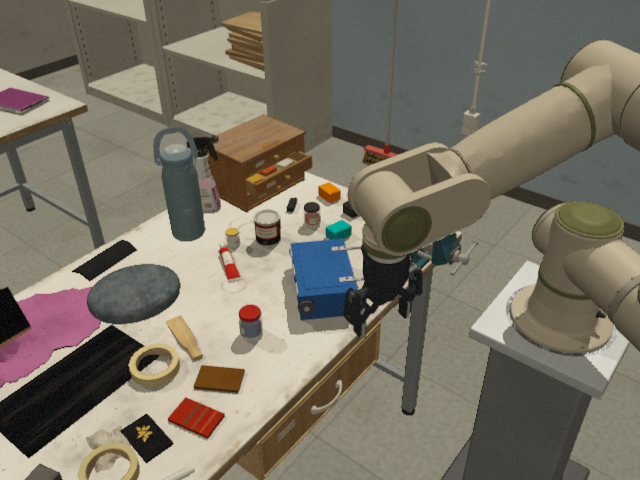

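View pics/top0.png

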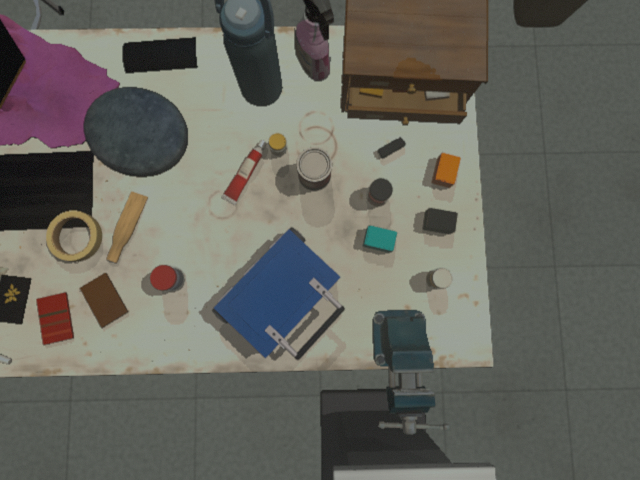

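The scene and top views show the shut blue lid: corners at about (292,229), (215,312), (265,356) and (340,278) in top. The bar runs from (343,308) to (300,357), so the hinge side is the upper-left. The black block is at (440,221), the turquoise look-alike at (380,238), the orange one at (447,168). The jar caps are at (163,278) red, (380,190) black and (440,278) white.

```bash
cat > h.py <<'E'
import numpy as np,cv2
def ray(d,px,z):
    R,t,K=d["R"],d["t"],d["K"]; C=-R.T@t
    v=R.T@np.linalg.inv(K)@np.array([px[0],px[1],1.]); return C+v*(z-C[2])/v[2]
def proj(d,X):
    p=d["K"]@(d["R"]@np.asarray(X,float)+d["t"]); return p[:2]/p[2]
def blob(mask,near):
    n,l,s,c=cv2.connectedComponentsWithStats(mask.astype(np.uint8))
    k=min((i for i in range(1,n) if s[i,4]>60),key=lambda i:np.hypot(*(c[i]-near)))
    ys,xs=np.where(l==k); return np.c_[xs,ys].astype(np.float32)
E
python3 - <<'E'
from h import *
d=np.load("top0.npz");im=d["img"].astype(int);b,g,r=im[...,0],im[...,1],im[...,2]
m=im.max(2);hsv=cv2.cvtColor(d["img"],cv2.COLOR_BGR2HSV)
P=blob((b>90)&(b>r+50)&(hsv[...,0]>100)&(hsv[...,0]<125),(277,293))
W=np.array([ray(d,p,72)[:2] for p in P],np.float32)
rc=cv2.minAreaRect(W);print("lid",rc);print(cv2.boxPoints(rc))
blk=m<60
for nm,near,z in(("bar",(321,333),78),("block",(440,221),34)):
    P=blob(blk,near);W=np.array([ray(d,p,z)[:2] for p in P],np.float32)
    print(nm,P.min(0),P.max(0),len(P),cv2.minAreaRect(W))
# zoom
a=cv2.resize(d["img"][220:365,200:350],None,fx=3.6,fy=3.6,interpolation=cv2.INTER_CUBIC)
c=cv2.resize(d["img"][195:245,405:475],None,fx=3.6,fy=3.6,interpolation=cv2.INTER_CUBIC)
o=np.zeros((a.shape[0],a.shape[1]+c.shape[1],3),np.uint8);o[:,:a.shape[1]]=a;o[:c.shape[0],a.shape[1]:]=c
cv2.imwrite("pics/zoom.png",o)
print(m[221,420:462],m[205:240,440])
E
```

```text
lid ((496.9508972167969, 260.29638671875), (133.1300048828125, 203.6289825439453), 45.95089340209961)
[[377.4914  283.24222]
 [523.8485  141.66415]
 [616.4104  237.35056]
 [470.05328 378.92862]]
bar [295. 307.] [343. 358.] 319 ((421.04742431640625, 182.0508270263672), (9.161267280578613, 126.27914428710938), 45.88390350341797)
block [423. 209.] [455. 233.] 639 ((634.73779296875, -66.35304260253906), (62.60117721557617, 44.548423767089844), 79.32194519042969)
[103 105 104  74  55  50  54  64  57  53  55  55  55  55  54  55  53  54
  56  53  56  54  55  56  54  56  56  56  54  57  54  55  55  56  55  57
  91 146 158 158 158 157] [158 158 158 148 109  58  55  56  56  59  54  58  56  56  55  56  56  56
  55  56  52  52  56  54  53  51  51  62  80  89  90 117 149 148 148]
```

View pics/zoom.png

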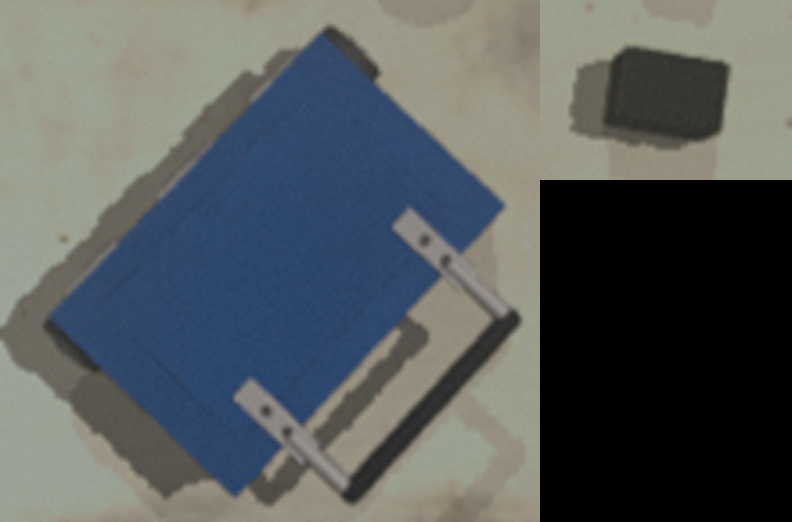

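The zoomed crop shows the lid edges clean, the bar between its rods, and the block with its shadow on the lower-left. The lid measures 133x204 mm with yaw 45.95°. The bar at (421,182) agrees with the centre-110 mm prediction (420.5,181), and the block measures 63x45 at (635,-66). Hinge is therefore about (542,307,70). Now moving above the bar.

```bash
python3 -m handwheel '[[[0.2,0.48,-0.622,0,-1],[0.2,0.48,-0.622,0,-1],[0.2,0.48,-0.622,0,-1],[0.2,0.48,-0.622,0,0],[0.2,0.48,-0.622,0,0],[0.2,0.48,-0.622,0,0],[0.2,0.48,-0.622,-0.2,0],[0.2,0.48,-0.622,-0.2,0],[0.2,0.48,-0.622,-0.2,0],[0.2,0.48,-0.622,-0.2,0]]]' 40; python3 -m handwheel '[[[0.2,0,0,-0.5,0],[0.2,0,0,-0.5,0],[0.2,0,0,0,0],[0.2,0,0,0,0]]]'
python3 - <<'E'
from h import *
from rig import optics,ctrl
from scipy.spatial.transform import Rotation as Ro
s=ctrl.sense();q=s["ee_rot"];M=Ro.from_quat([q[1],q[2],q[3],q[0]]).as_matrix();print(np.round(M,3),s["joints"])
d=optics.capture("wrist");np.savez("w1.npz",**d)
im=d["img"].copy()
for X in((421,182,76),(421-36,182+35,76),(421+36,182-35,76)):
    p=proj(d,X);print(p);cv2.circle(im,tuple(int(v) for v in p),4,(0,0,255),1)
cv2.imwrite("pics/w1.png",im)
E
```

```text
time_s: 1.1
eef_pos: [421.6, 180.4, 190.8]
ee_rot: [-0.0, 0.376, 0.927, -0.0]
force: [0.3, 1.3, 0.5]
grip_width: 0.401
grip_force: 0.0
time_s: 1.5
eef_pos: [421.0, 182.0, 141.8]
ee_rot: [-0.0, 0.376, 0.927, -0.0]
force: [-0.6, 0.6, -0.0]
grip_width: 0.402
grip_force: 0.0
[[-0.718  0.696 -0.   ]
 [ 0.696  0.718 -0.   ]
 [ 0.    -0.    -1.   ]] [ 1.51589887e-01  2.66325237e-01  1.81313775e+00 -5.77561418e-07
  1.06236812e+00 -6.48757551e-01]
[308.99214336 263.92480057]
[309.14086641 169.25473533]
[308.86163855 346.9979913 ]
```

View pics/w1.png

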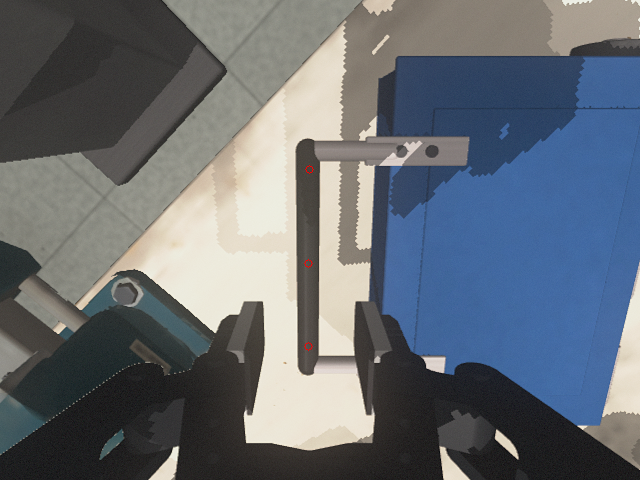

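The wrist view shows the bar at column 308, rows 140–375, matching the projected estimate (red circles at column 309) and centred between the fingers. The vise at lower left is clear of them. Descending and gripping.

```bash
python3 -m handwheel '[[[0.2,0,0,-0.28,0],[0.2,0,0,-0.28,0],[0.2,0,0,-0.28,0],[0.2,0,0,-0.28,0],[0.2,0,0,-0.28,0],[0.2,0,0,-0.28,0],[0.2,0,0,0,0]]]' 40; python3 -m handwheel '[[[1,0,0,0,0],[1,0,0,0,0],[1,0,0,0,0],[1,0,0,0,0],[1,0,0,0,0],[1,0,0,0,0]]]' 40
python3 - <<'E'
import numpy as np
H=np.array([542.2,307.0,70]);u=np.array([.6952,.7188,0]);r=np.hypot(175,6);a0=np.arctan2(6,175)
P=lambda a:H-u*r*np.cos(a+a0)+np.array([0,0,r*np.sin(a+a0)])
prev=P(0);print(prev)
for a in np.arange(.1,2.01,.1):
    p=P(a);print(round(a,2),np.round(p-[0,0,19],1),np.round((p-prev)/50,3));prev=p
E
```

```text
time_s: 2.25
eef_pos: [420.8, 182.0, 57.2]
ee_rot: [-0.0, 0.376, 0.927, -0.0]
force: [-0.2, 0.7, 0.7]
grip_width: 0.404
grip_force: 0.0
time_s: 2.85
eef_pos: [420.8, 181.3, 58.5]
ee_rot: [0.0, 0.375, 0.927, -0.001]
force: [-4.8, -6.9, 7.2]
grip_width: 0.126
grip_force: 39.1
[420.54 181.21  76.  ]
0.1 [421.6 182.3  74.4] [0.02  0.021 0.349]
0.2 [423.8 184.6  91.6] [0.045 0.046 0.344]
0.3 [427.2 188.1 108.4] [0.068 0.071 0.336]
0.4 [431.8 192.8 124.7] [0.091 0.094 0.325]
0.5 [437.4 198.7 140.2] [0.113 0.117 0.31 ]
0.6 [444.1 205.6 154.8] [0.134 0.139 0.292]
0.7 [451.8 213.6 168.3] [0.154 0.159 0.271]
0.8 [460.4 222.5 180.7] [0.172 0.178 0.248]
0.9 [469.8 232.2 191.8] [0.188 0.195 0.222]
1.0 [480.  242.7 201.5] [0.203 0.21  0.194]
1.1 [490.7 253.8 209.7] [0.215 0.222 0.164]
1.2 [502.  265.4 216.3] [0.225 0.233 0.132]
1.3 [513.7 277.5 221.2] [0.233 0.241 0.099]
1.4 [525.6 289.9 224.5] [0.239 0.247 0.065]
1.5 [537.8 302.4 226. ] [0.242 0.251 0.03 ]
1.6 [549.9 315.  225.8] [ 0.243  0.252 -0.005]
1.7 [562.  327.5 223.8] [ 0.242  0.25  -0.04 ]
1.8 [573.9 339.8 220.1] [ 0.238  0.246 -0.074]
1.9 [585.5 351.7 214.7] [ 0.232  0.239 -0.108]
2.0 [596.6 363.3 207.6] [ 0.223  0.23  -0.141]
```

```bash
python3 -m handwheel '[[[1,0.005,0.005,0.175,0],[1,0.015,0.015,0.174,0],[1,0.02,0.02,0.173,0],[1,0.025,0.026,0.171,0],[1,0.032,0.033,0.169,0],[1,0.036,0.038,0.167,0],[1,0.043,0.044,0.164,0],[1,0.048,0.05,0.161,0],[1,0.054,0.056,0.157,0],[1,0.059,0.061,0.153,0]]]'
```

```text
time_s: 3.85
eef_pos: [436.1, 197.2, 140.7]
ee_rot: [-0.001, 0.375, 0.927, -0.003]
force: [-5.4, -15.8, -5.4]
grip_width: 0.123
grip_force: 39.0
```

```bash
python3 -m handwheel '[[[1,0.064,0.067,0.149,0],[1,0.07,0.072,0.143,0],[1,0.075,0.077,0.138,0],[1,0.079,0.082,0.133,0],[1,0.084,0.087,0.127,0],[1,0.088,0.091,0.121,0],[1,0.092,0.096,0.114,0],[1,0.096,0.099,0.108,0],[1,0.1,0.103,0.101,0],[1,0.103,0.107,0.093,0]]]'
```

```text
time_s: 4.85
eef_pos: [478.8, 241.0, 206.0]
ee_rot: [0.0, 0.376, 0.927, -0.003]
force: [-19.9, -19.4, 29.7]
grip_width: 0.118
grip_force: 42.4
```

```bash
python3 -m handwheel '[[[1,-0.02,-0.02,0.04,0],[1,-0.018,-0.02,0.04,0],[1,0,0,0,0],[1,0,0,0,0]]]' 30
```

```text
time_s: 5.25
eef_pos: [478.2, 240.5, 206.0]
ee_rot: [0.0, 0.376, 0.927, -0.001]
force: [1.4, -4.8, -7.6]
grip_width: 0.124
grip_force: 38.5
```

```bash
python3 -m handwheel '[[[1,0.106,0.11,0.087,0],[1,0.109,0.113,0.079,0],[1,0.111,0.115,0.071,0],[1,0.114,0.118,0.063,0],[1,0,0,0,0]]]';  python3 -m handwheel '[[[1,0.116,0.12,0.054,0],[1,0.117,0.121,0.046,0],[1,0,0,0,0],[1,0,0,0,0]]]'
```

```text
time_s: 5.75
eef_pos: [500.8, 263.7, 222.7]
ee_rot: [0.001, 0.376, 0.927, -0.0]
force: [-2.5, -7.3, 3.8]
grip_width: 0.119
grip_force: 38.7
time_s: 6.15
eef_pos: [512.2, 275.5, 228.3]
ee_rot: [0.001, 0.376, 0.927, -0.0]
force: [-3.5, -6.4, 6.1]
grip_width: 0.121
grip_force: 38.6
```

```bash
python3 -m handwheel '[[[-0.4,0,0,0,0],[-0.4,0.11,0.115,-0.05,0],[-0.4,0.11,0.115,-0.05,0],[-0.4,0.11,0.115,-0.06,0],[-0.4,0,0,0,0],[-0.4,0,0,0,0]]]'
cat > look.py <<'E'
import sys
from h import *
from rig import optics,ctrl
H=np.array([542.2,307,70]);u=np.array([.6952,.7188,0]);v=np.array([-.7188,.6952,0])
d=optics.capture(sys.argv[1]);im=d["img"].copy();np.savez(sys.argv[2]+".npz",**d)
for a in map(float,sys.argv[3:]):
    r,a0=175.1,.034
    B=H-u*r*np.cos(a+a0)+np.array([0,0,r*np.sin(a+a0)])
    for k in(-50,0,50):
        p=proj(d,B+v*k);cv2.circle(im,tuple(int(x) for x in p),3,(0,0,255),1)
cv2.imwrite(f"pics/{sys.argv[2]}.png",im);s=ctrl.sense();print(s["time_s"],s["eef_pos"],s["force"])
E
python3 look.py wrist w2 1.3
```

```text
time_s: 6.75
eef_pos: [528.2, 293.4, 218.0]
ee_rot: [-0.0, 0.376, 0.927, -0.0]
force: [-2.2, -2.4, 0.8]
grip_width: 0.703
grip_force: 1.7
6.8 [528.18624235 293.32831651 218.01163482] [-2.5628374  -2.03535074 -0.38775551]
```

View pics/w2.png

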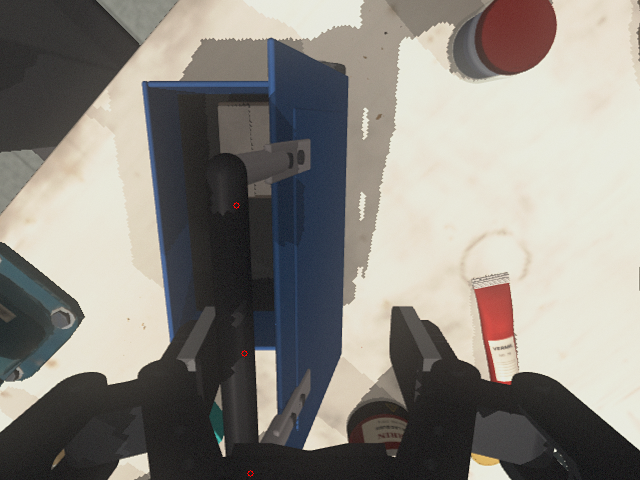

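The wrist view shows the bar leaning on the front (left) finger at about column 235, with the lid held at about 1.29 rad. The other finger is well clear at column 400. The case's right half, at the bottom of the image, is empty. Pushing forward slowly.

```bash
python3 -m handwheel '[[[-0.4,0.07,0.072,0.02,0],[-0.4,0.07,0.072,0.02,0],[-0.4,0.07,0.072,0.01,0],[-0.4,0,0,0,0],[-0.4,0,0,0,0]]]';python3 -m handwheel '[[[-0.4,0.07,0.072,0,0],[-0.4,0.07,0.072,0,0],[-0.4,0,0,0,0],[-0.4,0,0,0,0]]]'
```

```text
time_s: 7.3
eef_pos: [539.1, 304.2, 220.3]
ee_rot: [0.0, 0.376, 0.927, 0.0]
force: [-2.2, -2.6, 2.2]
grip_width: 0.702
grip_force: 1.5
time_s: 7.7
eef_pos: [546.2, 311.5, 220.0]
ee_rot: [-0.0, 0.376, 0.927, -0.0]
force: [-1.9, -0.8, 0.6]
grip_width: 0.703
grip_force: 1.0
```

```bash
python3 -m handwheel '[[[-0.4,0.07,0.072,0,0],[-0.4,0,0,0,0],[-0.4,0,0,0,0],[-0.4,0,0,0,0]]]';python3 -m handwheel '[[[-0.4,0.07,0.072,0,0],[-0.4,0,0,0,0],[-0.4,0,0,0,0],[-0.4,0,0,0,0]]]';python3 -m handwheel '[[[-0.4,0.07,0.072,0,0],[-0.4,0,0,0,0],[-0.4,0,0,0,0],[-0.4,0,0,0,0]]]'
```

```text
time_s: 8.1
eef_pos: [549.6, 315.0, 220.3]
ee_rot: [-0.0, 0.376, 0.927, -0.0]
force: [-1.1, -1.1, 0.0]
grip_width: 0.699
grip_force: 0.9
time_s: 8.5
eef_pos: [553.1, 318.7, 220.3]
ee_rot: [-0.0, 0.376, 0.927, 0.0]
force: [-0.8, 0.0, 1.4]
grip_width: 0.702
grip_force: 0.7
time_s: 8.9
eef_pos: [556.5, 322.2, 220.2]
ee_rot: [-0.0, 0.376, 0.927, -0.0]
force: [-1.7, -1.3, 0.3]
grip_width: 0.697
grip_force: 0.6
```

```bash
R='';python3 -m handwheel '[[[-0.4,0.07,0.072,0,0],[-0.4,0,0,0,0],[-0.4,0,0,0,0]]]'|egrep 'pos|force';python3 -m handwheel '[[[-0.4,0.07,0.072,0,0],[-0.4,0,0,0,0],[-0.4,0,0,0,0]]]'|egrep 'pos|force';python3 -m handwheel '[[[-0.4,0.07,0.072,0,0],[-0.4,0,0,0,0],[-0.4,0,0,0,0],[-0.4,0,0,0,0]]]'|egrep 'pos|force'
```

```text
eef_pos: [560.2, 325.9, 220.2]
force: [-1.1, -0.9, -0.2]
grip_force: 0.4
eef_pos: [563.7, 329.5, 220.2]
force: [-0.2, -0.2, 0.4]
grip_force: 0.3
eef_pos: [567.1, 333.0, 220.4]
force: [-0.4, 0.9, -0.9]
grip_force: 0.2
```

```bash
python3 -m handwheel '[[[-0.4,0.07,0.072,0,0],[-0.4,0,0,0,0],[-0.4,0,0,0,0],[-0.4,0,0,0,0]]]'|egrep 'pos|force';python3 -m handwheel '[[[-0.4,0.04,0.041,0,0],[-0.4,0,0,0,0],[-0.4,0,0,0,0],[-0.4,0,0,0,0],[-0.4,0,0,0,0],[-0.4,0,0,0,0]]]'|egrep 'pos|force'; python3 look.py wrist w3 1.65 1.75
```

```text
eef_pos: [570.6, 336.7, 220.4]
force: [-1.2, 0.2, 0.0]
grip_force: 0.0
eef_pos: [572.6, 338.6, 220.4]
force: [0.3, -0.1, 0.4]
grip_force: 0.0
10.95 [572.57512127 338.63833719 220.36851396] [ 0.10554474 -0.38434233  0.41151411]
```

View pics/w3.png

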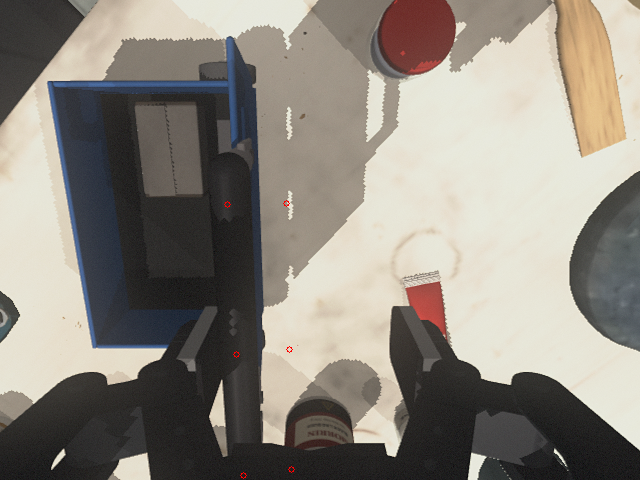

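The lid is at about 1.65 rad and the bar (column 232) has only just left the finger, with no load. I'll wait with a further nudge and track the bar's column.

```bash
cat > bar.py <<'E'
from h import *
from rig import optics
# dark-run of the bar on image row 385 (between fingers)
d=optics.capture("wrist");m=d["img"].max(2).astype(int)
print({r:[c for c in range(205,390) if (m[r,c]<60)!=(m[r,c-1]<60)] for r in(190,330,430)})
E
python3 bar.py; python3 -m handwheel '[[[-0.4,0,0,0,0],[-0.4,0,0,0,0],[-0.4,0,0,0,0],[-0.4,0,0,0,0],[-0.4,0,0,0,0]]]'|egrep 'grip_force';python3 bar.py
python3 -m handwheel '[[[-0.4,0.04,0.041,0,0],[-0.4,0,0,0,0],[-0.4,0,0,0,0],[-0.4,0,0,0,0],[-0.4,0,0,0,0],[-0.4,0,0,0,0]]]'|egrep 'pos|force';python3 bar.py
```

```text
{190: [253], 330: [208, 230, 237, 257, 262, 263], 430: [213, 226, 237, 240, 261, 286, 287, 288, 289, 291, 293, 351, 352]}
grip_force: 0.0
{190: [253, 257, 258], 330: [208, 230, 237, 257, 262, 263], 430: [213, 226, 236, 241, 261, 286, 287, 291, 292, 293, 294, 351, 352]}
eef_pos: [574.5, 340.7, 220.4]
force: [0.6, -0.1, -0.3]
grip_force: 0.0
{190: [218, 220, 261], 330: [208, 265], 430: [213, 236, 245, 250, 269, 283, 287, 288, 290, 348, 349]}
```

```bash
for i in 1 2 3; do python3 -m handwheel '[[[-0.4,0,0,0,0],[-0.4,0,0,0,0],[-0.4,0,0,0,0],[-0.4,0,0,0,0],[-0.4,0,0,0,0],[-0.4,0,0,0,0]]]'|egrep 'grip_force';python3 bar.py;done
```

```text
grip_force: 0.0
{190: [217, 244, 246, 267, 276, 287, 326], 330: [208, 229, 231, 232, 233, 235, 236, 237, 240, 241, 243, 245, 290, 307, 316, 324], 430: [213, 291, 303, 307, 324, 348, 349]}
grip_force: 0.0
{190: [218, 244, 246, 267, 276, 282, 283, 287, 326], 330: [208, 229, 234, 235, 241, 242, 244, 245, 290, 307, 317, 321, 323, 324], 430: [213, 291, 303, 305, 306, 307, 324, 348, 349]}
grip_force: 0.0
{190: [218, 244, 246, 267, 268, 269, 276, 287, 326], 330: [208, 229, 231, 232, 236, 237, 239, 240, 244, 245, 290, 307, 316, 318, 320, 324], 430: [213, 291, 303, 307, 324, 348, 349]}
```

The lid has fallen on and now rests still on its stop, with the bar's right edge at column 324 and both fingers clear. Rising and going above the block.

```bash
python3 -m handwheel '[[[-0.4,0,0,0.3,0],[-0.4,0,0,0.4,0],[-0.4,0,0,0.4,0],[-0.4,0,0,0.4,0],[-0.4,0,0,0.3,0],[-0.4,0,0,0,0]]]' |egrep 'pos|force'; python3 -m handwheel '[[[-0.4,0.121,-0.813,0,0],[-0.4,0.121,-0.813,0,-0.08],[-0.4,0.121,-0.813,0,-1],[-0.4,0.121,-0.813,0,-1],[-0.4,0.121,-0.813,0,-1],[-0.4,0.121,-0.813,0,-1],[-0.4,0.121,-0.813,0,-1],[-0.4,0.121,-0.813,0,-1],[-0.4,0.121,-0.813,0,-1],[-0.4,0.121,-0.813,0,0]]]'; python3 -m handwheel '[[[-0.4,0,0,-0.6,0],[-0.4,0,0,-0.8,0],[-0.4,0,0,-0.8,0],[-0.4,0,0,-0.6,0],[-0.4,0,0,0,0],[-0.4,0,0,0,0]]]'
python3 - <<'E'
from h import *
from rig import optics
d=optics.capture("wrist");im=d["img"].copy()
for X in((634.7,-66.4,34),):
    c,s=np.cos(-.187),np.sin(-.187)
    for a,b in((21,30.5),(21,-30.5),(-21,30.5),(-21,-30.5)):
        p=proj(d,(X[0]+a*c-b*s,X[1]+a*s+b*c,34));cv2.circle(im,tuple(int(v) for v in p),3,(0,0,255),1)
d2=optics.capture("top");np.savez("top2.npz",**d2)
cv2.imwrite("pics/w4.png",np.hstack([cv2.resize(im,(400,300)),cv2.resize(d2["img"],(400,300))]))
E
```

```text
eef_pos: [575.0, 340.9, 312.5]
force: [0.1, -0.0, -0.5]
grip_force: 0.0
time_s: 15.75
eef_pos: [634.9, -67.4, 309.2]
ee_rot: [-0.001, 0.772, 0.636, -0.0]
force: [1.9, 0.0, 0.3]
grip_width: 0.703
grip_force: 0.0
time_s: 16.35
eef_pos: [635.2, -65.8, 170.9]
ee_rot: [0.0, 0.77, 0.637, 0.0]
force: [-0.2, 0.0, 1.4]
grip_width: 0.699
grip_force: 0.0
```

View pics/w4.png

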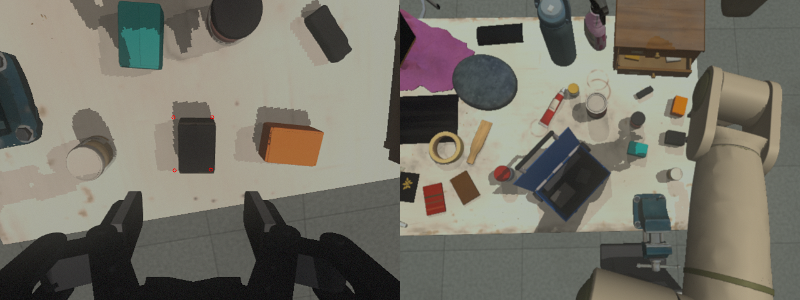

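The left half shows the block at about (196,146) matching the projected corners within about 2 mm. The jars, the turquoise block and the orange block are clear of the fingers. The right half shows the lid open and the case's right half empty. Grasping.

```bash
python3 -m handwheel '[[[-0.4,0.02,0,-0.6,0],[-0.4,0.02,0,-0.6,0],[-0.4,0,0,-0.6,0],[-0.4,0,0,-0.6,0],[-0.4,0,0,-0.4,0],[-0.4,0,0,-0.3,0],[-0.4,0,0,-0.2,0],[-0.4,0,0,0,0]]]' 30|egrep 'pos|force'; python3 -m handwheel '[[[1,0,0,0,0],[1,0,0,0,0],[1,0,0,0,0],[1,0,0,0,0],[1,0,0,0,0],[1,0,0,0,0]]]' 30; python3 -m handwheel '[[[1,0,0,0.2,0],[1,0,0,0.4,0],[1,0,0,0.6,0],[1,0,0,0.6,0],[1,0,0,0.6,0],[1,0,0,0.4,0],[1,0,0,0,0]]]'
python3 - <<'E'
import numpy as np
from rig import ctrl
p=ctrl.sense()["eef_pos"];print((np.array([524.5,219.7])-p[:2])/50)
E
```

```text
eef_pos: [637.1, -65.8, 5.1]
force: [-0.7, -0.5, 0.0]
grip_force: 0.0
time_s: 17.85
eef_pos: [637.9, -66.0, 6.8]
ee_rot: [0.001, 0.77, 0.637, 0.001]
force: [-0.5, 0.6, 7.0]
grip_width: 0.473
grip_force: 32.5
time_s: 18.55
eef_pos: [638.2, -66.1, 149.0]
ee_rot: [0.002, 0.77, 0.637, 0.002]
force: [-0.6, 0.2, -1.0]
grip_width: 0.471
grip_force: 31.7
[-2.27390146  5.71513019]
```

```bash
python3 -m handwheel '[[[1,-0.227,0.57,0,1],[1,-0.227,0.57,0,1],[1,-0.227,0.57,0,1],[1,-0.227,0.57,0,1],[1,-0.227,0.57,0,1],[1,-0.227,0.57,0,1],[1,-0.227,0.57,0,1],[1,-0.227,0.57,0,0.08],[1,-0.227,0.57,0,0],[1,-0.227,0.57,0,0]]]'; python3 -m handwheel '[[[1,0,0,0,0],[1,0,0,0,0]]]'
python3 - <<'E'
from h import *
from rig import optics
d=optics.capture("wrist");im=d["img"].copy();u=np.array([.6952,.7188,0]);v=np.array([-.7188,.6952,0])
C=np.array([497,260.3,0])
for a,b in((-65,-100),(65,-100),(-65,100),(65,100)):
    cv2.circle(im,tuple(int(x) for x in proj(d,C+u*a+v*b+[0,0,70])),5,(0,0,255),2)
d2=optics.capture("top");np.savez("top3.npz",**d2)
cv2.imwrite("pics/w5.png",np.hstack([cv2.resize(im,(400,300)),cv2.resize(d2["img"][200:380,180:420],(400,300))]))
E
```

```text
time_s: 19.55
eef_pos: [522.4, 220.2, 144.3]
ee_rot: [-0.001, 0.376, 0.927, -0.001]
force: [1.1, -0.2, 0.4]
grip_width: 0.47
grip_force: 31.7
time_s: 19.75
eef_pos: [523.1, 219.3, 144.6]
ee_rot: [-0.001, 0.375, 0.927, -0.0]
force: [0.3, 0.3, -1.0]
grip_width: 0.472
grip_force: 31.7
```

View pics/w5.png

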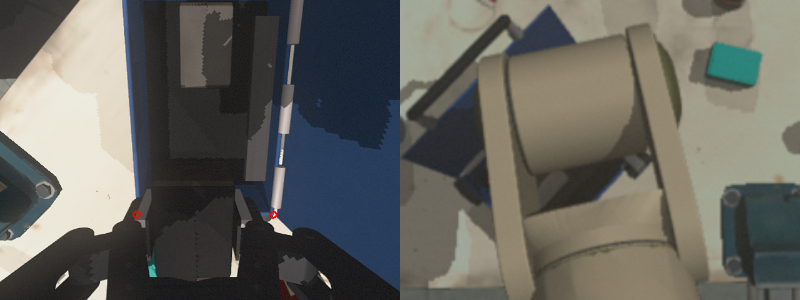

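The left half shows the held block over the case's right half. The case corners at (136,215) and (273,215) match the estimate, and the lid is open on the hinge side. In the right half the lid is open and the arm is clear of it. Lowering.

```bash
python3 -m handwheel '[[[1,0,0,-0.4,0],[1,0,0,-0.4,0],[1,0,0,-0.4,0],[1,0,0,-0.4,0],[1,0,0,-0.4,0],[1,0,0,-0.3,0],[1,0,0,-0.2,0],[1,0,0,-0.06,0],[1,0,0,0,0]]]'; python3 -m handwheel '[[[1,0,0,-0.04,0],[1,0,0,0,0],[1,0,0,0,0]]]'
```

```text
time_s: 20.75
eef_pos: [526.7, 219.8, 18.7]
ee_rot: [0.003, 0.377, 0.926, 0.003]
force: [9.1, 11.3, 0.1]
grip_width: 0.471
grip_force: 41.3
time_s: 21.05
eef_pos: [527.2, 220.2, 17.2]
ee_rot: [0.004, 0.377, 0.926, 0.003]
force: [11.3, 11.7, 1.5]
grip_width: 0.472
grip_force: 41.3
```

A 16 N sideways push towards the hinge means the gripper linkage touches the front wall's rim. I'll back up, centre the tool in x, and lower again.

```bash
python3 -m handwheel '[[[1,0,0,0.2,0],[1,0,0,0.2,0],[1,0.07,0.072,0,0],[1,0.07,0.072,0,0],[1,0,0,0,0]]]'; python3 -m handwheel '[[[1,0,0,-0.15,0],[1,0,0,-0.15,0],[1,0,0,-0.1,0],[1,0,0,0,0],[1,0,0,0,0]]]'
```

```text
time_s: 21.55
eef_pos: [530.8, 226.6, 34.9]
ee_rot: [-0.0, 0.376, 0.927, -0.0]
force: [0.9, 0.2, 0.0]
grip_width: 0.471
grip_force: 41.6
time_s: 22.05
eef_pos: [530.5, 226.4, 15.2]
ee_rot: [-0.0, 0.376, 0.927, -0.0]
force: [0.8, -0.1, -0.2]
grip_width: 0.473
grip_force: 41.6
```

```bash
for i in 1; do python3 -m handwheel '[[[1,0,0,-0.03,0],[1,0,0,0,0],[1,0,0,0,0]]]'|egrep 'pos|force'; python3 -m handwheel '[[[1,0,0,-0.03,0],[1,0,0,0,0],[1,0,0,0,0]]]'|egrep 'pos|force';python3 -m handwheel '[[[1,0,0,-0.03,0],[1,0,0,0,0],[1,0,0,0,0]]]'|egrep 'pos|force';done
```

```text
eef_pos: [530.6, 226.4, 14.0]
force: [0.1, -0.8, -0.7]
grip_force: 41.6
eef_pos: [530.5, 226.4, 12.3]
force: [-0.7, 0.2, -1.0]
grip_force: 41.6
eef_pos: [530.7, 226.4, 10.9]
force: [0.7, -0.6, 0.2]
grip_force: 41.7
```

```bash
python3 -m handwheel '[[[1,0,0,-0.02,0],[1,0,0,0,0],[1,0,0,0,0]]]'|egrep 'pos|force'; python3 -m handwheel '[[[1,0,0,-0.02,0],[1,0,0,0,0],[1,0,0,0,0]]]'|egrep 'pos|force'
```

```text
eef_pos: [530.7, 226.4, 10.8]
force: [-3.8, -1.5, 10.4]
grip_force: 42.9
eef_pos: [530.7, 226.4, 10.8]
force: [-8.3, -2.4, 20.3]
grip_force: 44.0
```

```bash
python3 -m handwheel '[[[1,0,0,0.03,0],[1,0,0,0,0],[-0.1,0,0,0,0],[-0.1,0,0,0,0],[-0.1,0,0,0,0]]]'; python3 -m handwheel '[[[-0.1,0,0,0.1,0],[-0.1,0,0,0.2,0],[-0.1,0,0,0.4,0],[-0.1,0,0,0.6,0],[-0.1,0,0,0.8,0],[-0.1,0,0,0.8,0],[-0.1,-0.3,-0.3,0.6,0],[-0.1,-0.6,-0.6,0.3,0],[-0.1,-0.6,-0.6,0,0],[-0.1,0,0,0,0]]]'
python3 - <<'E'
from h import *
from rig import optics
d=optics.capture("wrist");d2=optics.capture("top");d3=optics.capture("scene")
cv2.imwrite("pics/w6.png",np.vstack([np.hstack([cv2.resize(d["img"],(400,300)),cv2.resize(d2["img"],(400,300))]),np.hstack([cv2.resize(d2["img"][205:355,215:415],(400,300)),cv2.resize(d3["img"][160:370,210:490],(400,300))])]))
E
```

```text
time_s: 24.05
eef_pos: [530.5, 226.4, 10.0]
ee_rot: [-0.0, 0.376, 0.927, -0.0]
force: [0.5, -0.3, -0.6]
grip_width: 0.546
grip_force: 0.0
time_s: 25.05
eef_pos: [452.7, 149.5, 201.3]
ee_rot: [-0.0, 0.377, 0.926, -0.0]
force: [1.2, 0.3, 0.9]
grip_width: 0.551
grip_force: 0.0
```

View pics/w6.png

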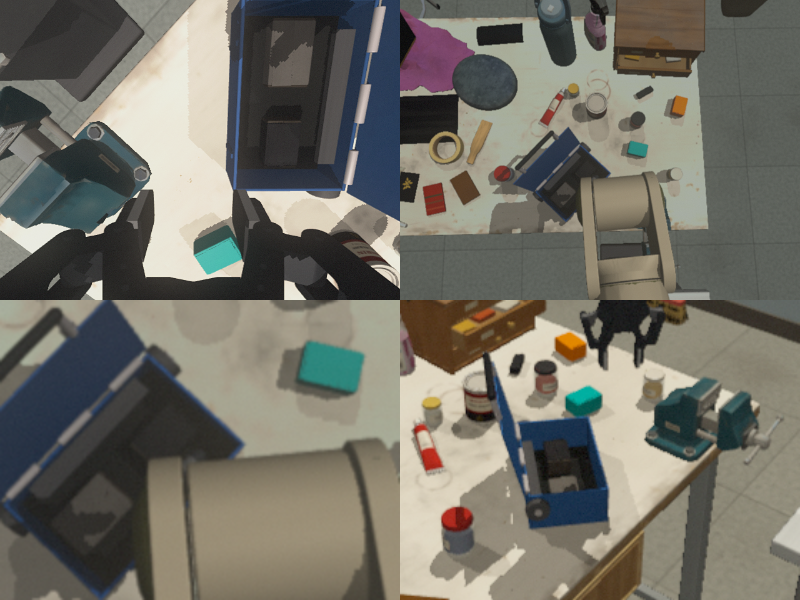

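The view shows the lid open, the three jars standing, and the black block in the case's right half at wrist panel (283,138). One brightened close crop will confirm that it lies flat.

Run:
```python
from h import *
from rig import optics
d=optics.capture("wrist");d3=optics.capture("scene")
f=lambda a:np.clip(255*(a/255.)**.45,0,255).astype(np.uint8)
b=cv2.resize(d3["img"][240:330,290:380],(400,400),interpolation=cv2.INTER_CUBIC)
a=cv2.resize(d["img"][0:310,360:620],(400,477))
o=np.zeros((477,800,3),np.uint8);o[:,:400]=f(a);o[:400,400:]=f(b);cv2.imwrite("pics/w7.png",o)
u=np.array([.6952,.7188,0]);v=np.array([-.7188,.6952,0])
for z in(40,6):
  for da,db in((21,30),(21,-30),(-21,30),(-21,-30)):
    p=proj(d,np.array([530.5,226.4,z])+u*da+v*db);print(z,(p-[360,0])*[400/260,477/310])
```

```text
40 [184.68098935 282.72132022]
40 [170.69942795 401.28391767]
40 [ 97.03893703 282.90910189]
40 [ 87.77563777 401.49123467]
6 [159.13975759 273.26307588]
6 [147.68873907 381.42675679]
6 [ 79.9356826  273.43050599]
6 [ 72.35821211 381.61056572]
```

View pics/w7.png

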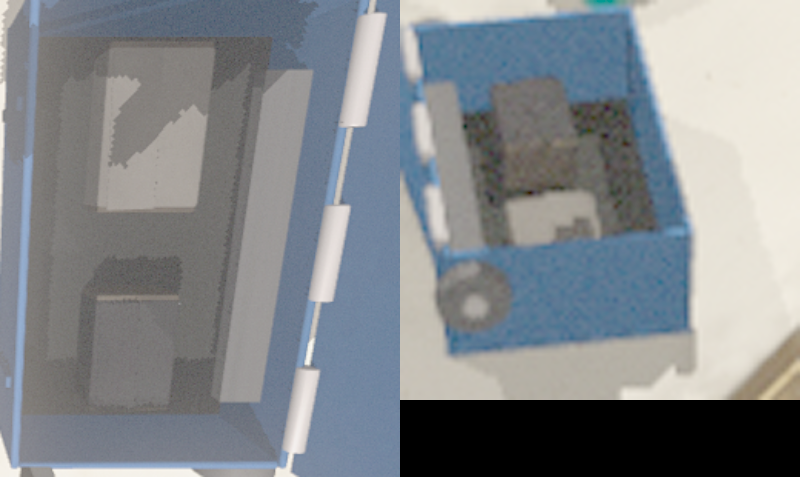

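The block's top shows as a clean rectangle at (95–175, 295–408), parallel to the walls and clear of them, with the size expected for its 34 mm height. It met the floor at the TCP height expected for a flat block, so it lies flat. Handing in.

```bash
python3 -c "
from rig import ctrl
print(ctrl.finish_job())"
```

```text
the job is handed in; nothing more can be done
None
```

I handed the job in at about 25 s: the lid stands open by itself on its stop, the black sanding block lies flat in the right half of the case, and the three jars stand where they were. Before the block went in, the gripper rubbed the case's front rim with about 16 N.

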